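Lock the examination stage and hold the loupe over a cartridge case

ROBOT

A 7-joint arm with a two-finger parallel gripper is mounted at the origin on a cart in front of the work surface, level with it; the furniture and walls round the work are solid. World frame = base frame: x ahead of the robot, y to its left, z up, the work surface at z = 0. Lengths are in m, angles in rad, forces in N, time in s.
With the tool pointing down it reaches from about 0.4 to 0.85 m from the base axis. Payload 10.4 kg.
Tool frame: the origin (TCP) lies on the mounting face of the last link; the fingertips stand 173 mm ahead of it and the grasp point (between the pads) lies 155 mm ahead of it (manip.tip_extent is the distance from the TCP to the fingertips, in m); z points along the fingers, y is the line along which they close (so a half turn about z gives the same grasp; the last joint's range is limited). The gripper opens to 85 mm and grips with 20 to 120 N. Pads are 22 mm wide; open, the fingers measure 114 mm over their backs; the gripper's body (76 mm by 85 mm) begins 54 mm behind the grasp point. The pads swing forward as they close: fully open they stand 13 mm farther back than shut.
Start: joints at [1.238, 0.332, -0.065, 1.46, 0.022, 1.35, -0.088], TCP at [0.191, -0.595, 0.405] pointing down, gripper open.
Joint ranges: [-2.6, 2.6], [-0.5, 2.12], [-1.47, 1.34], [0.16, 2.42], [-1.27, 4.41], [0.06, 2.06], [-2.6, 2.6]. Speed limits (rad/s): [2.22, 2.22, 2.79, 2.79, 3.14, 3.14, 3.14].

INTERFACE

Orientations are given as a unit quaternion [x, y, z, w].
In Python, from workcell import manip gives the robot as it stands.
- The arm moves only by the tool move_arm, never from a script. Its argument "plan" is one flat list of numbers, 7 for each row, row after row: the turn, a rotation vector about the tool's x, y, z in rad, then the shift along the tool's x, y, z in m, then the finger opening in m, from 0 to 0.0854. In form: [ax, ay, az, dx, dy, dz, gripper, ax, ay, az, dx, dy, dz, gripper, ...]. A call has 1 to 12 rows; each row is the pose to reach, as a shift and turn from the pose commanded when the call began, along the tool's axes at that moment; what a row does not reach only later rows make up. A row lasts 1/8 s, in which the tool goes at most 62.5 mm and 10.7 degrees, less where a joint would pass 70% of its speed; a pose out of reach is approached as far as the arm can. A call with a gripper value outside its range is refused whole. The fingers move at their own pace and stop on an object; "squeeze" is the grip in N (left out, the last holds). Time passes only in rows, so rows that repeat a pose let the fingers close. It gives the time, the measured TCP pose, the force, the opening and the grip force at its end, in the units of the state.
- manip.get_obs(): the state, without advancing time (a new reading comes with each control period).
- manip.camera(name): name is "side" or "top" or "wrist"; returns a dict with "color" (480x640x3 uint8, red, green, blue), "fx", "fy", "cx", "cy" (pixels), "cam_to_world" (4x4, takes a point from camera to world coordinates); the wrist camera has in their place "mount" (4x4, takes a point from camera to tool coordinates, whose origin is the TCP and whose axes are the flange's). Camera axes: x right, y down, z forward; pixel columns grow to the right and rows downward; lengths in m; the calibration is good to about 2 mm. A picture is of the moment at which its call begins: read the wrist's pose just before it. There is no depth.
- manip.hand_in(): hands the job in; it is judged then, once.
Trained networks look in a picture, given as the dict that the camera call returned (one of the last four; its "shot" number tells which), for a name from the list of things; names that differ only in an ending like _2 or _b are one class to them, and where a whole thing is asked for, a point or a joint stands for the part that bears it (a point fixed in the world has none). Each returns a list of dicts, best first, with "conf" (0 to 1); they miss things now and then, are a little off and sometimes report something else, mostly with a low value. They report only what shows in the picture. A call takes as long as a camera call. They do not tell look-alikes from the thing itself.
- manip.look_for(picture, label): "position" ([x, y, z] in m, in the coordinates of the camera as it stood for that picture, good to about 4 mm: the middle of the surface that is visible of it).
- manip.silhouettes(picture, label): "pixels" (480x640 bool, what is visible of it).
- manip.tip_of(picture, label): "position" ([x, y, z] in m, in the coordinates of the camera as it stood for that picture, good to about 4 mm: a listed point, or the origin of a listed thing).
The state is a dict: "clock": time; "joint_pos": joint angles; "joint_velocities": joint speeds; "tau": joint torques, N m; "position": TCP position; "ee_rot": TCP orientation; "ft_force": force on the tool from outside, world axes, zero at the start; "torque": the same for the moment, N m; "grip_width": opening from 0.0 (shut) to 1.0 (fully open); "grasp_force": force on a finger pad.
Only numpy, scipy, OpenCV 4.12 (cv2) and the standard library are available. Lean on these libraries where they do the work, as an engineer would, in place of code of your own. Each camera call takes 0.05 s, during which the arm holds its last target. There are 200 camera calls.

TASK

Turn the black bar knob on the examination stage clockwise (seen from above) until it clicks past its detent and the jaw is locked, and let it go. Then pick up the black stand loupe, carry it across over the top of the tube rack without touching the rack, and bring it over the brass cartridge case clamped on the stage. Never let the loupe touch the stage or the case and leave the other things alone; finish still holding the loupe: upright, still, centred over the case, its underside about 1 cm above the case.

Things in the scene. Friction and masses are not known exactly. Their poses are not given: they have to be found in the camera images.
- loupe_center (a point): centre, half-way up, of the loose stand loupe: an upright black ribbed cylinder, 43 mm in diameter and 32 mm tall, 50 to 110 g, standing on the table, lens up. The point lies 16 mm above its underside and 16 mm below its top; z is its axis, up. It stands on one side of the rack, the stage on the other; which side varies
- knob (a joint): turn of the bar knob in rad: starts at 0 and grows clockwise seen from above. An over-centre spring detent resists up to 0.6 rad (at most about 0.15 N m), then the knob snaps on by itself to its hard stop at 1.2 rad and stays there when let go; let go earlier than 0.6, it springs back to 0. Past 1.0 counts as clicked. Turning it also slides a small jaw 4 mm up to the case
- knob_grip (a point): middle of the grip bar of the knob: a black upright bar 44 mm long (along this point's x axis), 14 mm thick (y) and 28 mm tall (14 mm above and below this point), turning about the vertical axis through this point, which lies 47 mm above the table. Below the bar are only a bearing 46 mm across, whose top is 20 mm above the table, and a thin collar (30 mm across, 31 to 34 mm above the table)
- case_top (a point): centre of the top face of the brass cartridge case, 10 mm in diameter, 19 mm tall, standing on the stage's aluminium pedestal, fixed; the top is 67 mm above the table. z is up; x points along the stage away from the knob, whose axis is 93 mm off at -x. The jaws beside the case (at +y and -y) rise to 58 mm, the pedestal (50 by 70 mm) to 48 mm above the table
- stage: the examination stage, a grey base plate 175 (x) by 100 (y) by 14 mm fixed to the table, origin at the centre of its underside; it carries the knob at x -48 mm and the pedestal with the case at x +45 mm
- rack: white tube rack fixed to the table, 210 mm long (x), 44 mm wide (y), 45 mm tall, with five upright swab tubes with white caps in a row, whose tops are 118 mm above the table; origin at the centre of its underside. It stands between the loupe and the stage. (A fixed magnifier lamp, about 0.4 m tall, stands at the table's near edge ahead of the robot, its post at about x 0.26, y -0.07 m and its round head to the left of that: keep the arm above it)
- loupe: the loupe again, origin at the centre of its underside
- powder_black: powder jar with black lid, 63 mm in diameter, 62 mm tall, a bystander; origin under its centre
- powder_white: powder jar with white lid, 63 mm in diameter, 62 mm tall, a bystander; origin under its centre
- lift_tape: flat roll of tape, 83 mm in diameter, 26 mm tall, a bystander; origin under its centre
- squirrel_brush: brush with a brown wooden handle lying flat, 166 mm long (y), 33 mm wide, 23 mm high, a bystander; origin under its middle
Not all that is in view belongs to the job. Of the things that look like the stage, the larger one is meant.

How it is judged:
By the outcome, as a careful person would: the job done as asked, in the order asked, and still so for the second after the job is handed in, while the arm keeps its last pose, push and grip.
It also fails if it takes over 61 s, if anything falls off the work surface, if the arm or the gripper's body presses on something with over 40 N, if the wrist force passes 120 N, or if a joint passes its speed limit or range.

## Working session

There is one attempt and no reset: what is moved stays moved. The work goes in short steps, Python scripts to look and compute and a tool call to move; the robot and the scene stay as the last step left them, time stands still between calls to the robot, and variables do not carry over. Pictures are saved under pics/ and viewed, at most 13 in all, crops included, and the job is handed in when it is done.

Besides the shell and the picture viewer there is one more tool, called after "Call:" as a command line: name --argument value ..., lists and objects as JSON in quotes. move_arm: Moves the arm, as the interface text tells. Its arguments: {"type":"object","properties":{"plan":{"type":"array","items":{"type":"number"}},"squeeze":{"type":"number"}},"required":["plan"]}

```bash
mkdir -p pics; ls; cat > h.py <<'E'
from workcell import manip
import numpy as np, cv2
from scipy.spatial.transform import Rotation as R
def save(p,n): cv2.imwrite(f'pics/{n}.png',p['color'][:,:,::-1])
def Tcam(p,o=None):
    if 'cam_to_world' in p: return np.array(p['cam_to_world'])
    T=np.eye(4); T[:3,:3]=R.from_quat(o['ee_rot']).as_matrix(); T[:3,3]=o['position']
    return T@np.array(p['mount'])
def w(T,x): return (T@np.r_[x,1])[:3]
def px(p,x): return (p['cx']+p['fx']*x[0]/x[2], p['cy']+p['fy']*x[1]/x[2])
def shot(n):
    o=manip.get_obs(); p=manip.camera(n); return p,Tcam(p,o)
def ray(p,T,u,v,z):
    d=T[:3,:3]@np.array([(u-p['cx'])/p['fx'],(v-p['cy'])/p['fy'],1]); c=T[:3,3]
    return c+d*(z-c[2])/d[2]
E
python3 - <<'E'
from h import *
o=manip.get_obs(); print({k:np.round(v,3).tolist() for k,v in o.items()}); print(manip.tip_extent)
for n in ['top','side']:
    p,T=shot(n); save(p,n+'0'); print(n,T.round(3).tolist(),p['fx'])
    for l in ['loupe_center','knob_grip','case_top','stage','rack','powder_black','powder_white','lift_tape','squirrel_brush']:
        for r in manip.tip_of(p,l)[:3]:
            print(l,round(r['conf'],2),w(T,r['position']).round(3),np.round(px(p,r['position'])))
E
```

```text
pics
{'clock': 0.0, 'joint_pos': [1.238, 0.333, -0.065, 1.461, 0.022, 1.35, -0.089], 'joint_velocities': [0.001, -0.001, 0.0, 0.001, 0.0, 0.0, 0.0], 'tau': [0.0, -62.544, 0.049, -39.161, 0.016, 0.01, -0.0], 'position': [0.191, -0.595, 0.404], 'ee_rot': [0.988, 0.154, -0.0, -0.001], 'ft_force': [0.96, -0.127, -0.671], 'torque': [0.014, 0.019, 0.014], 'grasp_force': 0.0, 'grip_width': 0.996}
0.1734
top [[-0.016, -0.998, 0.068, 0.461], [-1.0, 0.017, 0.014, -0.143], [-0.015, -0.067, -0.998, 1.177], [0.0, 0.0, 0.0, 1.0]] 475.6959615839856
loupe_center 0.68 [ 0.551 -0.297  0.013] [394. 241.]
knob_grip 0.69 [0.468 0.112 0.046] [224. 278.]
knob_grip 0.68 [ 0.31  -0.372  0.038] [429. 341.]
case_top 0.89 [ 0.368 -0.406  0.051] [444. 317.]
case_top 0.69 [0.552 0.083 0.067] [235. 242.]
stage 0.82 [ 0.343 -0.392  0.001] [434. 325.]
stage 0.8 [ 0.511  0.095 -0.001] [235. 260.]
powder_black 0.76 [0.775 0.003 0.003] [271. 154.]
powder_white 0.82 [ 0.766  0.114 -0.001] [227. 159.]
lift_tape 0.89 [ 0.752 -0.273  0.002] [381. 161.]
squirrel_brush 0.81 [ 0.356 -0.232 -0.002] [368. 321.]
side [[0.996, 0.048, -0.07, 0.605], [0.084, -0.458, 0.885, -0.904], [0.01, -0.888, -0.46, 0.457], [0.0, 0.0, 0.0, 1.0]] 462.04092142192616
loupe_center 0.64 [ 0.553 -0.305  0.017] [313. 316.]
knob_grip 0.6 [ 0.311 -0.376  0.032] [146. 327.]
knob_grip 0.58 [0.469 0.112 0.046] [294. 199.]
knob_grip 0.48 [ 0.751 -0.273  0.001] [435. 319.]
case_top 0.68 [ 0.37  -0.411  0.05 ] [175. 334.]
case_top 0.6 [0.551 0.08  0.063] [328. 199.]
stage 0.89 [0.514 0.093 0.003] [313. 220.]
stage 0.66 [ 0.344 -0.386  0.001] [169. 349.]
rack 0.82 [ 0.538 -0.112 -0.002] [315. 265.]
powder_black 0.62 [ 0.77  -0.007  0.001] [427. 245.]
powder_white 0.71 [ 0.764  0.104 -0.   ] [418. 224.]
lift_tape 0.68 [ 0.75  -0.272 -0.   ] [434. 319.]
squirrel_brush 0.75 [ 0.354 -0.239  0.002] [205. 294.]
```

```bash
python3 - <<'E'
import cv2,numpy as np
a=cv2.imread('pics/top0.png')[130:370,180:480]; b=cv2.imread('pics/side0.png')[150:390,110:470]
cv2.imwrite('pics/c0.png',np.vstack([cv2.resize(a,(375,300)).copy()]) if 0 else np.hstack([cv2.resize(a,(400,320),interpolation=2),cv2.resize(b,(400,267),interpolation=2).repeat(1,0) if 0 else cv2.copyMakeBorder(cv2.resize(b,(400,267),interpolation=2),0,53,0,0,0)]))
E
```

```text
(no output)
```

View pics/top0.png

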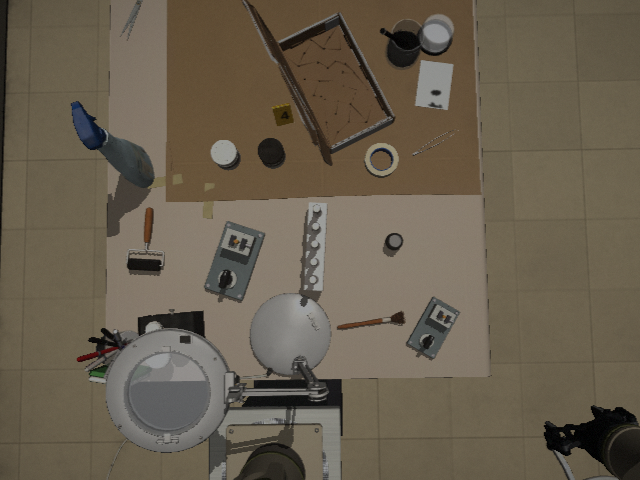

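View pics/side0.png

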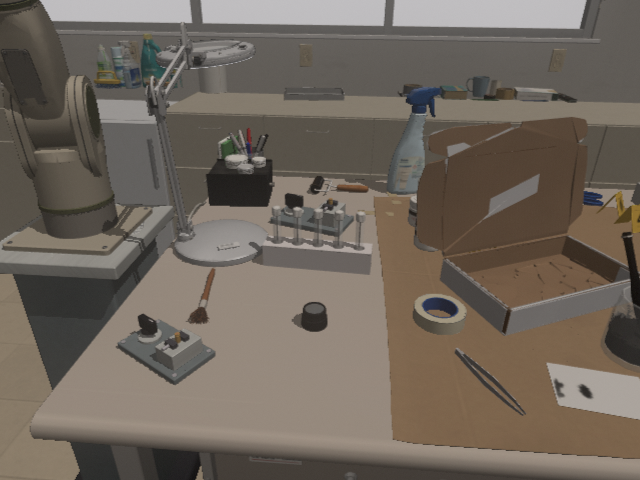

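Two stage-like things: top-view pixels (235,260), the larger, with knob-to-case distance 89 mm against the 93 mm stated; and (434,325), smaller, 67 mm. The first is the one meant. The loupe is at (394,241) and the rack at (315,247), between loupe and stage. The lamp head is at (170,390). I'll move over the rack towards the stage, then confirm from close by.

```bash
cat >> h.py <<'E'
def rows(targets,base=None):
    """targets: (x,y,z,yaw_deg of tool x, tool down). prints relative rows"""
    o=manip.get_obs() if base is None else base
    R0=R.from_quat(o['ee_rot']); p0=np.array(o['position'])
    for x,y,z,yaw in targets:
        Rt=R.from_euler('z',yaw,degrees=True)*R.from_euler('x',180,degrees=True)
        a=(R0.inv()*Rt).as_rotvec(); d=R0.inv().apply(np.array([x,y,z])-p0)
        print(np.r_[a,d].round(3).tolist())
def yawnow():
    o=manip.get_obs(); M=R.from_quat(o['ee_rot']).as_matrix(); return np.degrees(np.arctan2(M[1,0],M[0,0])),M[:,2]
E
python3 - <<'E'
from h import *
print(np.array(manip.camera('wrist')['mount']).round(3).tolist(), yawnow())
T=[]
for a in np.linspace(-66,-8,9):
    r=np.radians(a); T.append((0.6*np.cos(r),.6*np.sin(r),.405,a+90))
T+=[(.56,0.0,.405,95),(.52,.05,.405,100),(.47,.08,.405,102)]
rows(T)
E
```

```text
[[-0.002, -0.954, -0.3, 0.076], [1.0, -0.002, -0.0, 0.001], [-0.0, -0.3, 0.954, 0.031], [0.0, 0.0, 0.0, 1.0]] (np.float64(17.74854958296284), array([ 5.94557551e-05, -1.39995476e-04, -9.99999988e-01]))
[0.0, -0.0, -0.109, 0.065, -0.029, -0.0]
[0.0, 0.0, -0.236, 0.14, -0.042, -0.0]
[0.0, 0.0, -0.362, 0.213, -0.064, -0.0]
[0.0, 0.0, -0.489, 0.282, -0.095, -0.0]
[0.0, 0.0, -0.615, 0.346, -0.135, -0.0]
[0.0, 0.0, -0.742, 0.405, -0.183, -0.0]
[0.0, 0.0, -0.868, 0.458, -0.237, -0.0]
[0.0, 0.0, -0.995, 0.503, -0.298, -0.0]
[0.0, 0.0, -1.121, 0.54, -0.364, -0.0]
[0.0, 0.0, -1.348, 0.533, -0.454, -0.0]
[0.0, 0.0, -1.436, 0.51, -0.514, -0.0]
[0.0, 0.0, -1.47, 0.472, -0.558, -0.0]
```

Call:
move_arm --plan '[0, 0, -0.11, 0.065, -0.03, 0, 0.0854, 0, 0, -0.24, 0.125, -0.04, 0, 0.0854, 0, 0, -0.36, 0.185, -0.06, 0, 0.0854, 0, 0, -0.49, 0.245, -0.08, 0, 0.0854, 0, 0, -0.62, 0.305, -0.11, 0, 0.0854, 0, 0, -0.74, 0.36, -0.14, 0, 0.0854, 0, 0, -0.87, 0.41, -0.18, 0, 0.0854, 0, 0, -0.98, 0.455, -0.225, 0, 0.0854, 0, 0, -1.08, 0.49, -0.27, 0, 0.0854, 0, 0, -1.18, 0.52, -0.325, 0, 0.0854, 0, 0, -1.26, 0.53, -0.385, 0, 0.0854, 0, 0, -1.35, 0.53, -0.445, 0, 0.0854]'

```text
clock: 2.55
position: [0.5609, -0.0124, 0.4046]
ee_rot: [0.674, 0.739, 0.0, -0.0]
ft_force: [1.2, -0.1, 0.3]
grip_width: 1.001
grasp_force: 0.0
```

```bash
python3 - <<'E'
from h import *
p,T=shot('wrist'); save(p,'w1')
for l in ['knob_grip','case_top','stage','rack']:
    for r in manip.tip_of(p,l)[:2]: print(l,round(r['conf'],2),w(T,r['position']).round(3),np.round(px(p,r['position'])))
rows([(.50,.06,.36,95),(.47,.10,.34,98)])
E
```

```text
knob_grip 0.96 [0.472 0.105 0.046] [227.  75.]
knob_grip 0.88 [ 0.305 -0.369  0.036] [ 96. 462.]
case_top 0.78 [0.556 0.078 0.066] [320. 116.]
stage 0.82 [0.512 0.093 0.004] [277.  99.]
stage 0.65 [ 0.34  -0.393 -0.006] [140. 449.]
rack 0.88 [ 0.54  -0.108 -0.   ] [291. 282.]
[0.0, 0.001, 0.001, 0.08, -0.054, 0.045]
[0.0, 0.001, -0.051, 0.123, -0.081, 0.065]
```

View pics/w1.png

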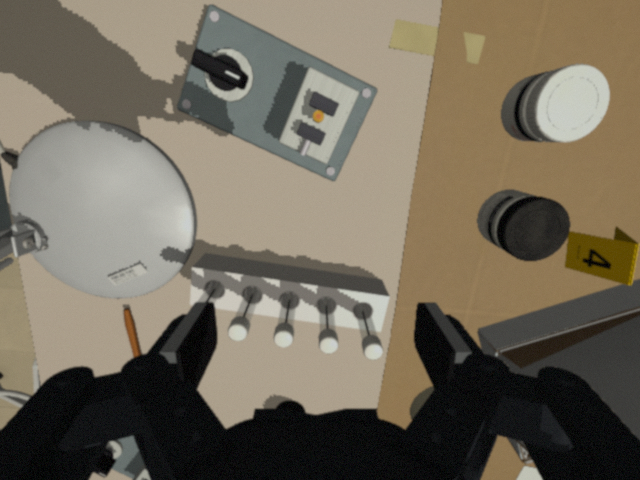

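Wrist view: the larger stage is at (277,95), its black bar knob at (220,70) lies roughly along the stage, and the case is at (318,116). The rack tubes are at (225–375,320). Moving closer above the knob.

Call:
move_arm --plan '[0, 0, 0, 0.045, -0.03, 0.02, 0.0854, 0, 0, 0, 0.08, -0.055, 0.04, 0.0854, 0, 0, 0, 0.12, -0.08, 0.06, 0.0854, 0, 0, 0, 0.12, -0.08, 0.06, 0.0854]'

```text
clock: 3.3
position: [0.4693, 0.0988, 0.3437]
ee_rot: [0.674, 0.738, -0.001, -0.001]
ft_force: [0.8, -0.8, 0.5]
grip_width: 0.997
grasp_force: 0.0
```

```bash
python3 - <<'E'
from h import *
p,T=shot('wrist'); save(p,'w2')
for l in ['knob_grip','case_top','stage']:
    for r in manip.tip_of(p,l)[:2]: print(l,round(r['conf'],2),w(T,r['position']).round(3),np.round(px(p,r['position'])))
s=manip.silhouettes(p,'knob_grip')[0]; m=s['pixels'].astype('u1'); print(s['conf'],cv2.minAreaRect(np.argwhere(m)[:,::-1].astype('f4')))
c=p['color'][:,:,::-1].copy(); c[cv2.dilate(m,np.ones((3,3)))-m>0]=(0,0,255)
ys,xs=np.nonzero(m); cv2.imwrite('pics/w2c.png',cv2.resize(c[max(ys.min()-60,0):ys.max()+60,max(xs.min()-60,0):xs.max()+150],(800,560)))
print(ys.min(),ys.max(),xs.min(),xs.max(),manip.get_obs()['joint_pos'].round(2),manip.get_obs()['position'].round(3))
E
```

```text
knob_grip 0.76 [0.469 0.105 0.046] [318. 224.]
knob_grip 0.51 [ 0.768 -0.006 -0.   ] [589. 339.]
case_top 0.57 [0.552 0.077 0.067] [420. 274.]
stage 0.62 [0.512 0.091 0.004] [361. 230.]
0.86 ((316.9356689453125, 215.85646057128906), (55.75777053833008, 33.95305633544922), 20.85445785522461)
199 240 288 341 [ 0.4   0.12 -0.73  1.88  0.09  1.18 -0.27] [0.472 0.096 0.345]
```

View pics/w2.png

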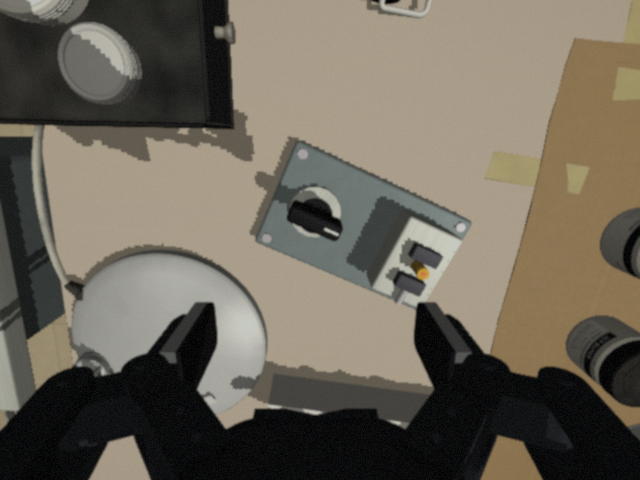

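View pics/w2c.png

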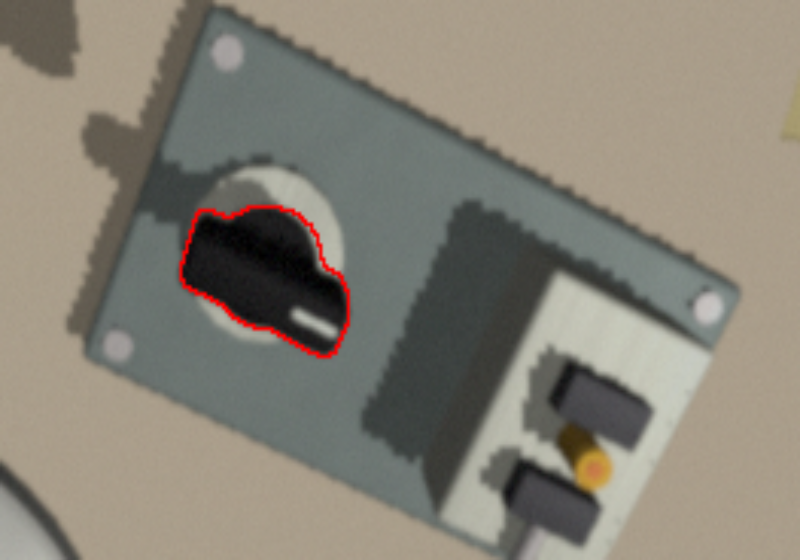

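```bash
python3 - <<'E'
from h import *
p,T=shot('wrist')
def ang(a,b,z):
    A,B=ray(p,T,*a,z),ray(p,T,*b,z); d=B-A; return A.round(4),B.round(4),np.degrees(np.arctan2(d[1],d[0])).round(1)
print('mark',ang((324.4,228.7),(338.2,235.3),.061))
print('frontedge',ang((293.8,220.9),(334.9,241),.061))
print('screws',ang((303,154.2),(460.8,227.5),.014))
print('case',ray(p,T,423,274,.067))
# edge refine: bar's top dark region
g=p['color'].astype(int).sum(2)
E
```

```text
mark (array([0.4776, 0.1029, 0.061 ]), array([0.4887, 0.0985, 0.061 ]), np.float64(-21.5))
frontedge (array([0.4537, 0.1071, 0.061 ]), array([0.4866, 0.0937, 0.061 ]), np.float64(-22.1))
screws (array([0.4557, 0.1543, 0.014 ]), array([0.6037, 0.1017, 0.014 ]), np.float64(-19.6))
case [0.55758916 0.07439473 0.067     ]
```

Confirmed: this is the larger stage, with a black bar (crop pixel (265,280)) along the stage axis at about -20°. The knob axis is at (0.470, 0.1055) and the case at (0.557, 0.075).

```bash
python3 - <<'E'
from h import *
rows([(.470,.1055,.28,159.5),(.470,.1055,.212,159.5)]); print(yawnow())
E
```

```text
[0.001, 0.0, -1.127, 0.009, -0.001, 0.065]
[0.001, 0.0, -1.127, 0.009, -0.001, 0.133]
(np.float64(94.95476602241968), array([ 5.56505112e-04,  2.35029416e-04, -9.99999818e-01]))
```

Call:
move_arm --plan '[0, 0, -0.18, 0.002, 0, 0.01, 0.06, 0, 0, -0.36, 0.004, 0, 0.02, 0.06, 0, 0, -0.54, 0.006, 0, 0.03, 0.06, 0, 0, -0.72, 0.009, 0, 0.04, 0.06, 0, 0, -0.9, 0.009, -0.001, 0.05, 0.06, 0, 0, -1.06, 0.009, -0.001, 0.06, 0.06, 0, 0, -1.127, 0.009, -0.001, 0.065, 0.06, 0, 0, -1.127, 0.009, -0.001, 0.065, 0.06]'

```text
clock: 4.6
position: [0.4693, 0.1059, 0.2795]
ee_rot: [0.177, 0.984, 0.0, -0.0]
ft_force: [-0.2, -0.3, -1.0]
grip_width: 0.707
grasp_force: 0.0
```

```bash
python3 - <<'E'
from h import *
p,T=shot('wrist'); save(p,'w3'); o=manip.get_obs(); print(yawnow(),o['position'].round(4),o['joint_pos'].round(2))
for l in ['knob_grip','case_top']:
    for r in manip.tip_of(p,l)[:2]: print(l,round(r['conf'],2),w(T,r['position']).round(3),np.round(px(p,r['position'])))
cv2.imwrite('pics/w3c.png',p['color'][100:480,:,::-1])
E
```

```text
(np.float64(159.51480030264423), array([-8.00102472e-05,  2.30496291e-04, -9.99999970e-01])) [0.4694 0.106  0.2798] [ 0.45  0.22 -0.84  1.94  0.19  1.05  0.75]
knob_grip 0.67 [0.471 0.109 0.045] [322. 261.]
case_top 0.63 [0.553 0.079 0.065] [323. 397.]
```

View pics/w3.png

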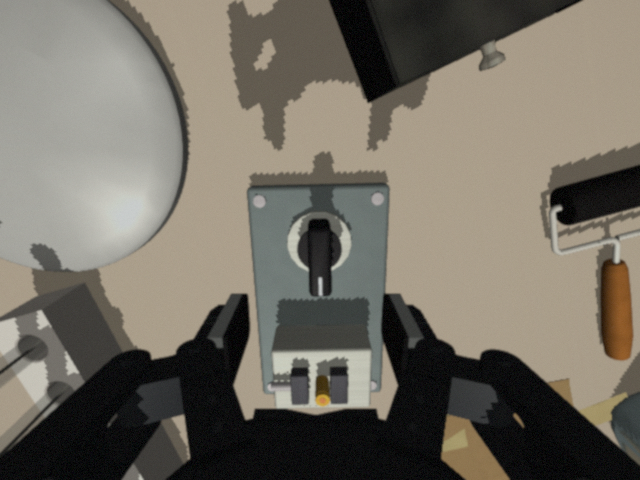

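The bar (pixels (320,222)–(320,293)) is aligned with the tool x axis and centred between the fingers. Descending and gripping.

Call:
move_arm --plan '[0, 0, 0, 0, 0, 0.03, 0.06, 0, 0, 0, 0, 0, 0.055, 0.06, 0, 0, 0, 0, 0, 0.068, 0.06, 0, 0, 0, 0, 0, 0.068, 0.03, 0, 0, 0, 0, 0, 0.068, 0.0, 0, 0, 0, 0, 0, 0.068, 0.0, 0, 0, 0, 0, 0, 0.068, 0.0, 0, 0, 0, 0, 0, 0.068, 0.0]' --squeeze 40

```text
clock: 5.75
position: [0.4697, 0.1077, 0.213]
ee_rot: [0.176, 0.984, 0.001, 0.002]
ft_force: [3.3, 4.7, -0.8]
grip_width: 0.156
grasp_force: 42.5
```

Call:
move_arm --plan '[0, 0, 0.05, 0, 0.002, 0, 0, 0, 0, 0.17, 0, 0.002, 0, 0, 0, 0, 0.29, 0, 0.002, 0, 0, 0, 0, 0.41, 0, 0.002, 0, 0, 0, 0, 0.53, 0, 0.002, 0, 0, 0, 0, 0.65, 0, 0.002, 0, 0, 0, 0, 0.77, 0, 0.002, 0, 0, 0, 0, 0.89, 0, 0.002, 0, 0, 0, 0, 1.01, 0, 0.002, 0, 0, 0, 0, 1.1, 0, 0.002, 0, 0, 0, 0, 1.15, 0, 0.002, 0, 0, 0, 0, 1.15, 0, 0.002, 0, 0]'

```text
clock: 7.25
position: [0.4683, 0.1071, 0.2128]
ee_rot: [0.684, 0.729, -0.003, -0.0]
ft_force: [-18.9, -10.2, 27.9]
grip_width: 0.152
grasp_force: 46.4
```

```bash
python3 - <<'E'
from h import *
o=manip.get_obs(); print(yawnow(),{k:np.round(o[k],3).tolist() for k in ['torque','ft_force','joint_pos','position','grip_width']})
E
```

```text
(np.float64(93.66010319734137), array([-0.00465671, -0.00476466, -0.99997781])) {'torque': [-2.224, 4.259, -0.115], 'ft_force': [-18.884, -10.25, 27.894], 'joint_pos': [0.229, 0.289, -0.606, 2.005, 0.21, 0.913, -0.423], 'position': [0.468, 0.107, 0.213], 'grip_width': 0.152}
```

Call:
move_arm --plan '[0, 0, 0, 0, 0, 0, 0.03, 0, 0, 0, 0, 0, 0, 0.06, 0, 0, 0, 0, 0, 0, 0.06, 0, 0, 0, 0, 0, -0.04, 0.06, 0, 0, 0, 0, 0, -0.085, 0.07, 0, 0, 0, 0, 0, -0.14, 0.0854, 0, 0, 0, 0, 0, -0.14, 0.0854]'

```text
clock: 8.12
position: [0.4707, 0.1092, 0.3559]
ee_rot: [0.683, 0.73, 0.003, 0.002]
ft_force: [1.1, -0.2, 0.1]
grip_width: 0.999
grasp_force: 0.0
```

```bash
python3 - <<'E'
from h import *
p,T=shot('wrist'); save(p,'w4'); o=manip.get_obs(); print(yawnow(),o['position'].round(4),o['joint_pos'].round(2),o['ft_force'].round(1))
for l in ['knob_grip','case_top','stage']:
    for r in manip.tip_of(p,l)[:1]: print(l,round(r['conf'],2),w(T,r['position']).round(3),np.round(px(p,r['position'])))
E
```

```text
(np.float64(93.7793344407789), array([ 3.91640550e-03,  1.76512041e-04, -9.99992315e-01])) [0.4701 0.1088 0.3535] [ 0.29  0.1  -0.64  1.87  0.07  1.19 -0.3 ] [ 0.5  0.1 -1.1]
knob_grip 0.66 [0.47  0.106 0.044] [312. 231.]
case_top 0.92 [0.553 0.077 0.067] [411. 278.]
stage 0.9 [0.512 0.094 0.003] [354. 234.]
```

View pics/w4.png

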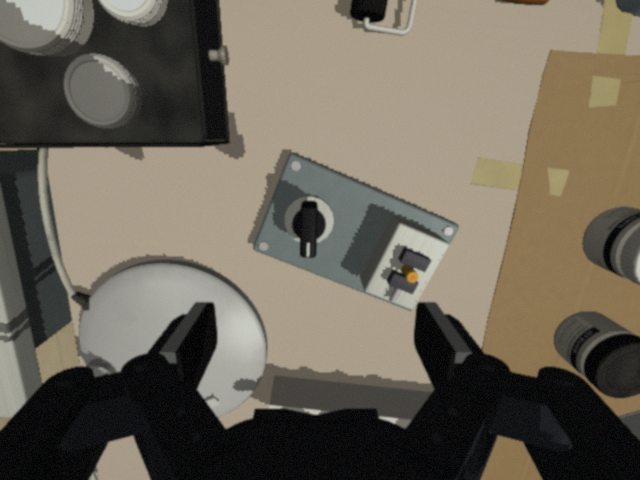

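The knob's bar (pixels (310,200)–(308,257)) has turned about 70° and the fingers are clear, so it is clicked and locked. Next, the loupe.

```bash
python3 - <<'E'
from h import *
p,T=shot('wrist'); print('case',ray(p,T,412,277,.067))
T=[(.47+.01*i,.109-.05*i,.355,92-2*i) for i in range(1,8)]
rows(T+[(.553,-.29,.335,78),(.553,-.298,.29,78),(.553,-.298,.26,78)])
E
```

```text
case [0.54768188 0.07932781 0.067     ]
[-0.002, 0.0, 0.066, -0.05, 0.007, -0.005]
[-0.002, 0.0, 0.101, -0.1, 0.014, -0.005]
[-0.002, 0.0, 0.136, -0.151, 0.021, -0.005]
[-0.002, 0.0, 0.171, -0.202, 0.027, -0.005]
[-0.002, 0.0, 0.206, -0.252, 0.034, -0.005]
[-0.002, 0.0, 0.241, -0.303, 0.041, -0.005]
[-0.002, 0.0, 0.276, -0.353, 0.047, -0.005]
[-0.002, 0.0, 0.276, -0.403, 0.057, 0.015]
[-0.002, 0.0, 0.276, -0.411, 0.057, 0.06]
[-0.002, 0.0, 0.276, -0.411, 0.057, 0.09]
```

Call:
move_arm --plan '[0, 0, 0.06, -0.05, 0.007, 0, 0.0854, 0, 0, 0.1, -0.1, 0.014, 0, 0.0854, 0, 0, 0.13, -0.15, 0.021, 0, 0.0854, 0, 0, 0.17, -0.2, 0.027, 0, 0.0854, 0, 0, 0.21, -0.25, 0.034, 0, 0.0854, 0, 0, 0.24, -0.3, 0.041, 0, 0.0854, 0, 0, 0.28, -0.35, 0.047, 0, 0.0854, 0, 0, 0.28, -0.395, 0.055, 0.01, 0.0854, -0.002, 0, 0.28, -0.411, 0.057, 0.03, 0.0854, -0.002, 0, 0.28, -0.411, 0.057, 0.06, 0.0854, -0.002, 0, 0.28, -0.411, 0.057, 0.06, 0.0854]'

```text
clock: 9.75
position: [0.5528, -0.2967, 0.2881]
ee_rot: [0.778, 0.628, -0.0, -0.002]
ft_force: [0.4, -0.3, 0.9]
grip_width: 0.997
grasp_force: 0.0
```

```bash
python3 - <<'E'
from h import *
p,T=shot('wrist'); p,T=shot('wrist'); save(p,'w5'); o=manip.get_obs(); print(yawnow(),o['position'].round(4),o['joint_pos'].round(2),o['ft_force'].round(1))
for l in ['loupe_center','rack']:
    for r in manip.tip_of(p,l)[:1]: print(l,round(r['conf'],2),w(T,r['position']).round(4),np.round(px(p,r['position'])))
s=manip.silhouettes(p,'loupe')[0]; m=s['pixels'].astype('u1'); ys,xs=np.nonzero(m); print(s['conf'],xs.min(),xs.max(),ys.min(),ys.max())
E
```

```text
(np.float64(77.8103896276839), array([ 1.44459235e-03,  5.73631598e-04, -9.99998792e-01])) [ 0.5538 -0.297   0.2917] [ 0.66  0.44 -0.31  1.57  0.14  1.15  0.11] [ 1.  -0.9  1.5]
loupe_center 0.66 [ 0.7585 -0.271   0.0037] [587. 144.]
0.58 290 343 214 275
```

View pics/w5.png

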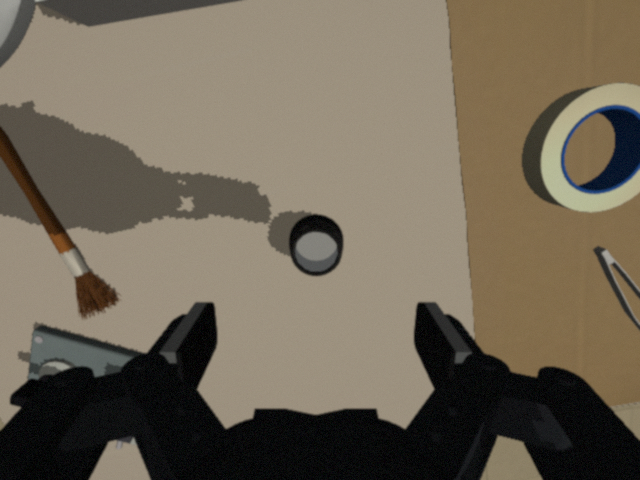

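The loupe is at pixel (316,245), lens at (317,249). I'll fit its position from the mask.

```bash
python3 - <<'E'
from h import *
from scipy.optimize import least_squares
p,T=shot('wrist'); m=manip.silhouettes(p,'loupe')[0]['pixels']; ys,xs=np.nonzero(m)
t=np.linspace(0,2*np.pi,100); cyl=np.vstack([np.c_[.0215*np.cos(t),.0215*np.sin(t),0*t+z] for z in (0,.032)])
Ti=np.linalg.inv(T)
def f(c):
    q=(cyl+[c[0],c[1],0])@Ti[:3,:3].T+Ti[:3,3]; u=p['cx']+p['fx']*q[:,0]/q[:,2]; v=p['cy']+p['fy']*q[:,1]/q[:,2]
    return np.array([u.min()-xs.min(),u.max()-xs.max()-1,v.min()-ys.min(),v.max()-ys.max()-1])
s=least_squares(f,[.553,-.298]); print(s.x,s.fun,manip.get_obs()['position'])
rows([(s.x[0],s.x[1],.2,77.8),(s.x[0],s.x[1],.178,77.8)])
E
```

```text
[ 0.55319705 -0.29952413] [-2.21425182  2.21805522 -2.95144843  3.06387434] [ 0.55389984 -0.29773073  0.29282586]
[0.004, 0.0, -0.001, -0.002, -0.001, 0.093]
[0.004, 0.0, -0.001, -0.002, -0.001, 0.115]
```

Call:
move_arm --plan '[0, 0, 0, -0.001, 0, 0.04, 0.0854, 0, 0, 0, -0.002, -0.001, 0.075, 0.0854, 0, 0, 0, -0.002, -0.001, 0.1, 0.0854, 0, 0, 0, -0.002, -0.001, 0.113, 0.0854, 0, 0, 0, -0.002, -0.001, 0.113, 0.0854, 0, 0, 0, -0.002, -0.001, 0.113, 0.0854]'

```text
clock: 10.85
position: [0.553, -0.2999, 0.1801]
ee_rot: [0.779, 0.628, 0.001, 0.002]
ft_force: [0.1, -0.1, 0.9]
grip_width: 1.0
grasp_force: 0.0
```

```bash
python3 - <<'E'
from h import *
p,T=shot('wrist'); o=manip.get_obs(); print(yawnow(),o['position'].round(4),o['ft_force'].round(1))
for l in ['loupe_center']:
    for r in manip.tip_of(p,l)[:1]: print(l,round(r['conf'],2),w(T,r['position']).round(4),np.round(px(p,r['position'])))
E
```

```text
(np.float64(77.73508434463005), array([ 0.00393435, -0.0011951 , -0.99999155])) [ 0.553  -0.2999  0.1801] [-0.  -0.6 -0.2]
loupe_center 0.69 [ 0.5498 -0.3007  0.0142] [308. 315.]
```

Call:
move_arm --plan '[0, 0, 0, 0, 0, 0, 0.06, 0, 0, 0, 0, 0, 0, 0.05, 0, 0, 0, 0, 0, 0, 0.04, 0, 0, 0, 0, 0, 0, 0.03, 0, 0, 0, 0, 0, 0, 0.03, 0, 0, 0, 0, 0, 0, 0.03, 0, 0, 0, 0, 0, -0.01, 0.03, 0, 0, 0, 0, 0, -0.03, 0.03, 0, 0, 0, 0, 0, -0.03, 0.03]' --squeeze 40

```text
clock: 12.08
position: [0.5532, -0.3, 0.2113]
ee_rot: [0.779, 0.628, 0.002, 0.003]
ft_force: [0.8, -0.3, -0.9]
grip_width: 0.487
grasp_force: 40.6
```

```bash
python3 - <<'E'
from h import *
o=manip.get_obs(); print(yawnow(),o['position'].round(4),o['ft_force'].round(1),o['grip_width'],o['grasp_force'])
p,T=shot('wrist'); save(p,'w6')
q,S=shot('side'); save(q,'s6')
for P,X in ((p,T),(q,S)):
  for r in manip.tip_of(P,'loupe_center')[:1]: print(round(r['conf'],2),w(X,r['position']).round(4),np.round(px(P,r['position'])))
a=p['color'][200:440,160:480,::-1]; b=q['color'][200:360,220:433,::-1]
cv2.imwrite('pics/c6.png',np.hstack([cv2.resize(a,(400,300)),cv2.resize(b,(400,300))]))
E
```

```text
(np.float64(77.73813342606309), array([ 0.00550931, -0.00201479, -0.99998279])) [ 0.5532 -0.3     0.2113] [ 0.8 -0.3 -0.9] 0.48688767004636185 40.555123686790466
0.74 [ 0.5508 -0.3021  0.0465] [310. 319.]
0.81 [ 0.5505 -0.3074  0.0462] [312. 301.]
```

View pics/c6.png

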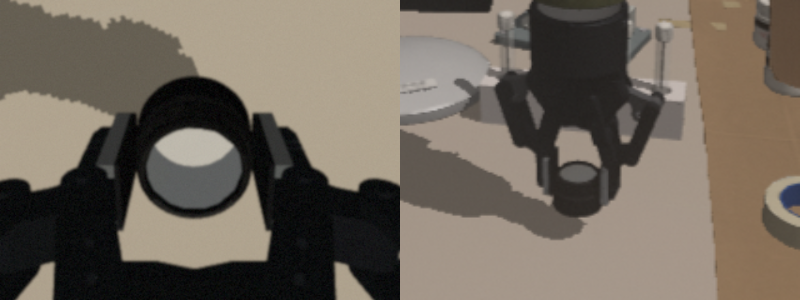

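The loupe is held squarely between the pads (41.6 mm opening) and is clear of the table. Lifting, then crossing over the rack.

Call:
move_arm --plan '[0, 0, 0, 0, 0, -0.04, 0.03, 0, 0, 0, 0, 0, -0.09, 0.03, 0, 0, 0, 0, 0, -0.13, 0.03, 0, 0, 0, 0, 0, -0.15, 0.03, 0, 0, 0, 0.03, -0.007, -0.15, 0.03, 0, 0, 0, 0.075, -0.017, -0.15, 0.03, 0, 0, 0, 0.12, -0.026, -0.15, 0.03, 0, 0, 0, 0.165, -0.036, -0.15, 0.03, 0, 0, 0, 0.21, -0.046, -0.15, 0.03, 0, 0, 0, 0.245, -0.053, -0.15, 0.03, 0, 0, 0, 0.264, -0.058, -0.15, 0.03, 0, 0, 0, 0.264, -0.058, -0.15, 0.03]'

```text
clock: 13.78
position: [0.5514, -0.0286, 0.3581]
ee_rot: [0.778, 0.628, 0.0, 0.0]
ft_force: [0.7, 0.6, 0.1]
grip_width: 0.49
grasp_force: 40.8
```

Call:
move_arm --plan '[0, 0, 0, 0, 0, 0, 0.03, 0, 0, 0, 0, 0, 0, 0.03, 0, 0, 0, 0, 0, 0, 0.03]'

```text
clock: 14.15
position: [0.5515, -0.0303, 0.3586]
ee_rot: [0.779, 0.627, 0.001, 0.001]
ft_force: [-0.2, 0.5, -0.2]
grip_width: 0.491
grasp_force: 40.8
```

```bash
cat > case.py <<'E'
from h import *
o=manip.get_obs(); print(yawnow(),o['position'].round(4),o['ft_force'].round(1),round(float(o['grip_width']),3))
for k in range(2):
    p,T=shot('wrist'); 
    for l in ['case_top','knob_grip','stage','loupe_center']:
        for r in manip.tip_of(p,l)[:1]: print(l,round(r['conf'],2),w(T,r['position']).round(4),np.round(px(p,r['position']),1))
hsv=cv2.cvtColor(p['color'],cv2.COLOR_RGB2HSV); m=((hsv[...,0]>8)&(hsv[...,0]<24)&(hsv[...,1]>170)&(hsv[...,2]>150)).astype('u1')
q=Tinv=np.linalg.inv(T); c=w(q,[.555,.077,.067]); u,v=px(p,c); print('expect',u,v)
n,L,S,C=cv2.connectedComponentsWithStats(m)
for i in range(1,n):
    if abs(C[i][0]-u)<40 and abs(C[i][1]-v)<40: print(S[i],C[i],ray(p,T,*(C[i]),.067).round(4))
E
python3 case.py
```

```text
(np.float64(77.65597452445274), array([ 1.99709108e-03, -3.96012907e-04, -9.99997927e-01])) [ 0.5515 -0.0303  0.3586] [-0.2  0.5 -0.2] 0.491
case_top 0.62 [0.5544 0.0782 0.0684] [285.6  87.2]
knob_grip 0.68 [0.4693 0.1069 0.0451] [169.4  77.4]
stage 0.74 [0.5107 0.0921 0.0024] [239.7  91.9]
loupe_center 0.6 [ 0.5472 -0.0298  0.1948] [305.8 315.8]
case_top 0.86 [0.5521 0.0808 0.0668] [282.3  85.7]
knob_grip 0.67 [0.472  0.1059 0.0472] [172.7  78.6]
stage 0.69 [0.5112 0.0898 0.0017] [241.6  95.7]
loupe_center 0.96 [ 0.5468 -0.0285  0.1953] [304.8 315.6]
expect 287.592677786786 90.46938943322706
[281  83  12  14 100] [286.96  89.81] [0.5547 0.0775 0.067 ]
```

```bash
python3 - <<'E'
from h import *
rows([(.555,.0775,.358,85),(.555,.0775,.272,85)])
E
```

```text
[0.002, -0.0, -0.127, 0.105, -0.019, 0.001]
[0.002, -0.0, -0.127, 0.105, -0.019, 0.087]
```

Call:
move_arm --plan '[0, 0, -0.03, 0.03, -0.005, 0, 0.03, 0, 0, -0.07, 0.06, -0.011, 0, 0.03, 0, 0, -0.1, 0.09, -0.016, 0, 0.03, 0.002, 0, -0.127, 0.105, -0.019, 0, 0.03, 0.002, 0, -0.127, 0.105, -0.019, 0, 0.03, 0.002, 0, -0.127, 0.105, -0.019, 0.03, 0.03, 0.002, 0, -0.127, 0.105, -0.019, 0.06, 0.03, 0.002, 0, -0.127, 0.105, -0.019, 0.08, 0.03, 0.002, 0, -0.127, 0.105, -0.019, 0.08, 0.03, 0.002, 0, -0.127, 0.105, -0.019, 0.08, 0.03]'

```text
clock: 15.9
position: [0.5558, 0.0767, 0.2796]
ee_rot: [0.738, 0.675, 0.0, 0.0]
ft_force: [0.6, -0.6, -0.6]
grip_width: 0.491
grasp_force: 40.8
```

```bash
python3 - <<'E'
from h import *
o=manip.get_obs(); print(yawnow(),o['position'].round(4),o['ft_force'].round(1),round(float(o['grip_width']),3))
q,S=shot('side'); t,U=shot('top'); p,W=shot('wrist')
for n,P,X in (('side',q,S),('top',t,U),('wrist',p,W)):
  for l in ('loupe_center','case_top','stage','knob_grip'):
    for r in manip.tip_of(P,l)[:2]:
      g=w(X,r['position'])
      if g[1]>0: print(n,l,round(r['conf'],2),g.round(4),np.round(px(P,r['position'])))
a=p['color'][120:420,120:520,::-1]; b=q['color'][130:250,240:400,::-1]
cv2.imwrite('pics/c7.png',np.hstack([cv2.resize(a,(400,300)),cv2.resize(b,(400,300),interpolation=2)]))
rows([(.555,.0775,.257,85)])
E
```

```text
(np.float64(84.96023955024656), array([ 1.08814453e-03, -8.23552496e-05, -9.99999405e-01])) [0.5558 0.0767 0.2796] [ 0.6 -0.6 -0.6] 0.491
side loupe_center 0.75 [0.5507 0.0721 0.1197] [328. 177.]
side case_top 0.91 [0.5525 0.0771 0.0635] [329. 199.]
side stage 0.64 [0.5122 0.0895 0.0016] [312. 221.]
side knob_grip 0.42 [0.4706 0.1131 0.0464] [295. 199.]
top loupe_center 0.53 [0.556  0.079  0.1156] [232. 238.]
top case_top 0.89 [0.5473 0.0811 0.0663] [235. 244.]
top stage 0.97 [0.5105 0.0959 0.0007] [235. 260.]
wrist loupe_center 0.73 [0.5563 0.0783 0.1149] [317. 311.]
wrist case_top 0.7 [0.5518 0.0758 0.066 ] [309. 274.]
wrist case_top 0.54 [0.468  0.1086 0.046 ] [168. 223.]
wrist stage 0.64 [0.5099 0.0916 0.0011] [253. 225.]
wrist knob_grip 0.57 [0.4694 0.1054 0.0446] [173. 227.]
[-0.0, -0.0, 0.0, 0.0, -0.0, 0.022]
```

View pics/c7.png

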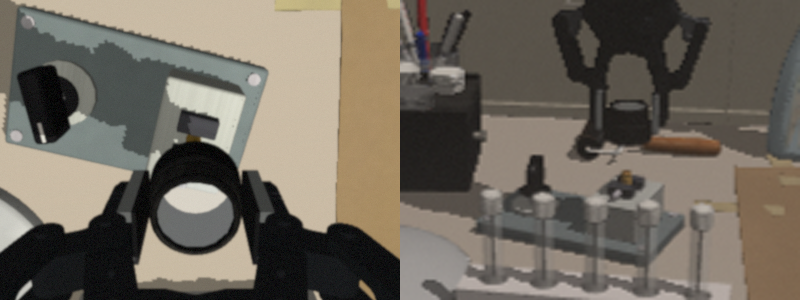

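```bash
python3 - <<'E'
from h import *
p,T=shot('wrist'); hsv=cv2.cvtColor(p['color'],cv2.COLOR_RGB2HSV)
sub=np.s_[235:300,280:350]; m=(hsv[...,0]>8)&(hsv[...,0]<24)&(hsv[...,1]>120)&(hsv[...,2]>50)
z=np.zeros_like(m); z[sub]=m[sub]; ys,xs=np.nonzero(z); print(len(xs),xs.min(),xs.max(),ys.min(),ys.max(),xs.mean(),p['cx'],p['fx'])
print(ray(p,T,xs.mean(),ys.mean(),.058),'case x from blob')
q,S=shot('side'); h=cv2.cvtColor(q['color'],cv2.COLOR_RGB2HSV)
m=(h[...,0]>8)&(h[...,0]<24)&(h[...,1]>140); z=np.zeros_like(m); z[192:215,318:342]=m[192:215,318:342]; ys,xs=np.nonzero(z); print('side brass',len(xs),xs.mean(),ys.min(),ys.max())
s=manip.silhouettes(q,'loupe'); s=[k for k in s if k['pixels'][177,328]] or s; yy,xx=np.nonzero(s[0]['pixels']); print('side loupe',s[0]['conf'],xx.min(),xx.max(),yy.min(),yy.max())
Si=np.linalg.inv(S)
o=manip.get_obs()['position']; print('proj loupe ctr under TCP',px(q,w(Si,[o[0],o[1],o[2]-.164])),'case mid',px(q,w(Si,[.555,.0775,.062])),px(q,w(Si,[.565,.0775,.062])))
E
```

```text
48 308 320 256 261 313.5625 315.1389046507103 340.4427919984394
[0.55413217 0.08254646 0.058     ] case x from blob<stdin>:7: RuntimeWarning: Mean of empty slice.
  ret = ret.dtype.type(ret / rcount)
Traceback (most recent call last):
ValueError: zero-size array to reduction operation minimum which has no identity
```

Call:
move_arm --plan '[0, 0, 0, 0.001, -0.001, 0.005, 0.03, 0, 0, 0, 0.001, -0.001, 0.012, 0.03, 0, 0, 0, 0.001, -0.001, 0.018, 0.03, 0, 0, 0, 0.001, -0.001, 0.022, 0.03, 0, 0, 0, 0.001, -0.001, 0.022, 0.03, 0, 0, 0, 0.001, -0.001, 0.022, 0.03, 0, 0, 0, 0.001, -0.001, 0.022, 0.03, 0, 0, 0, 0.001, -0.001, 0.022, 0.03]'

```text
clock: 17.75
position: [0.5545, 0.0783, 0.2568]
ee_rot: [0.737, 0.676, 0.0, 0.0]
ft_force: [-0.3, 0.4, -0.6]
grip_width: 0.491
grasp_force: 40.8
```

```bash
python3 - <<'E'
from h import *
q,S=shot('side'); o=manip.get_obs(); print(yawnow(),o['position'].round(4),o['ft_force'].round(1),round(float(o['grip_width']),3),np.abs(o['joint_velocities']).max())
for l in ('loupe_center','case_top','knob_grip'):
  for r in manip.tip_of(q,l)[:2]: print(l,round(r['conf'],2),w(S,r['position']).round(4),np.round(px(q,r['position'])))
cv2.imwrite('pics/c8.png',cv2.resize(q['color'][140:240,260:400,::-1],(700,500),interpolation=2))
E
```

```text
(np.float64(85.01495086485139), array([ 2.81431981e-04,  7.25590860e-05, -9.99999958e-01])) [0.5545 0.0784 0.2568] [-0.2  0.7 -1.2] 0.491 0.0023718043114022403
loupe_center 0.57 [0.5521 0.0714 0.0926] [329. 188.]
case_top 0.81 [0.5548 0.0796 0.0643] [330. 199.]
case_top 0.75 [ 0.3706 -0.4064  0.0521] [177. 331.]
knob_grip 0.7 [ 0.3076 -0.3717  0.035 ] [145. 323.]
knob_grip 0.64 [0.4698 0.1101 0.0481] [295. 199.]
```

View pics/c8.png

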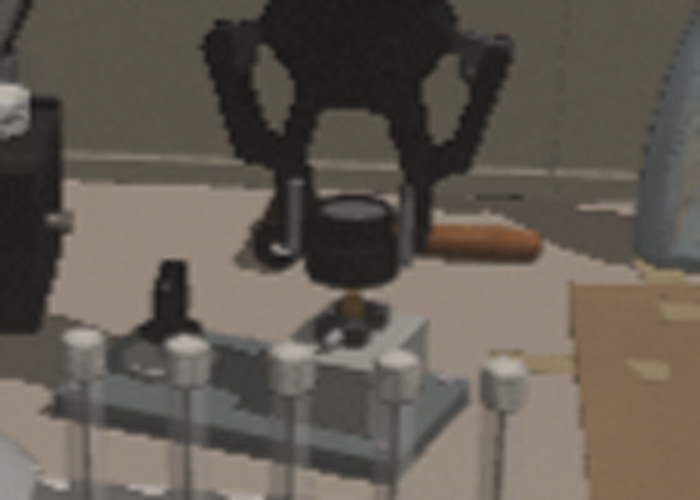

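The loupe (352,240) sits centred and upright above the case (352,300), with a small gap, and the arm is still. Handing in.

```bash
python3 -c "
from workcell import manip
print(manip.hand_in())"
```

```text
the job is handed in; nothing more can be done
None
```

I turned the knob clockwise about 70° until it locked and released it, carried the loupe over the rack, and handed in at about 18 s. The arm is still holding it upright and still, centred over the case to within about 2 mm and about 1 cm above it by my estimate. No verdict came back.

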